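# Swing out the rod rest's prop leg and lay a glass rod on it

## Robot

A 6-joint arm with a two-finger parallel gripper is mounted at the origin on the work surface. World frame = base frame: x ahead of the robot, y to its left, z up, the work surface at z = 0. Lengths are in m, angles in rad, forces in N, time in s.
With the tool pointing down it reaches from about 0.325 to 0.9 m from the base axis. Payload 3.5 kg.
Tool frame: the origin (TCP) lies midway between the tips of the shut fingers; the grasp point (between the pads) lies 19 mm behind it; z points along the fingers, y is the line along which they close (so a half turn about z gives the same grasp; the last joint's range is limited). The gripper opens to 85 mm and grips with 20 to 120 N. Pads are 22 mm wide; open, the fingers measure 114 mm over their backs; the gripper's body (76 mm by 85 mm) begins 54 mm behind the grasp point. The pads swing forward as they close: fully open they stand 13 mm farther back than shut.
Start: joints at [1.092, 0.276, -0.026, 1.268, 0, 1.467], TCP at [0.229, 0.581, 0.201] pointing down, gripper open.
Joint ranges: [-3.12, 3.12], [-0.85, 1.88], [-1.08, 1.24], [-1.95, 2.15], [-1.57, 1.53], [-3.14, 3.14]. Speed limits (rad/s): [2.57, 2.57, 3.14, 3.14, 3.14, 3.14].

## Interface

Orientations are given as a rotation vector (axis times angle).
In Python, from bench import ctrl gives the robot as it stands.
- The arm moves only by the tool servo_tool, never from a script. Its argument "motion" is a list of rows, each a list of 6 numbers: the shift along the tool's x, y, z in m, then the turn, a rotation vector about the tool's x, y, z in units of 5 degrees (1.0 is 5 degrees). A call has 1 to 5 rows; each row is the pose to reach, as a shift and turn from the pose commanded when the call began, along the tool's axes at that moment; what a row does not reach only later rows make up. A row lasts 1/12 s, in which the tool goes at most 41.7 mm and 7.16 degrees, less where a joint would pass 70% of its speed; a pose out of reach is approached as far as the arm can. A call with a gripper value outside its range is refused whole. "fingers" is the closure, from 0 (fully open) to 1 (shut), set as the call begins (left out, the last holds). The fingers move at their own pace and stop on an object; the grip force is fixed at half the most. Time passes only in rows, so rows that repeat a pose let the fingers close. It gives the time, the measured TCP pose, the force, the opening and the grip force at its end, in the units of the state.
- ctrl.observe(): the state, without advancing time (a new reading comes with each control period).
- ctrl.snapshot(name): name is "side" or "top" or "wrist"; returns (picture, depth): 480x640x3 uint8, blue, green, red; 480x640 float32, m along the optical axis (not along the pixel's ray), 0 where there is no reading.
- ctrl.camera_model(name): a dict with "fx", "fy", "cx", "cy" (pixels), "origin" and "rotation" of the camera in the world; the wrist camera has in their place "hand_eye" (4x4, takes a point from camera to tool coordinates, whose origin is the TCP and whose axes are the flange's). Camera axes: x right, y down, z forward; pixel columns grow to the right and rows downward; lengths in m; the calibration is good to about 2 mm. The wrist camera is an equidistant fisheye: a pixel r from the principal point sees the ray r / f radians off the axis. A picture is of the moment at which its call begins: read the wrist's pose just before it. camera_model takes no time and is no camera call.
- ctrl.hand_in(): hands the job in; it is judged then, once.
Trained networks look in the newest picture that a camera, given by its name, has taken for a name from the list of things; names that differ only in an ending like _2 or _b are one class to them, and where a whole thing is asked for, a point or a joint stands for the part that bears it (a point fixed in the world has none). Each returns a list of dicts, best first, with "conf" (0 to 1); they miss things now and then, are a little off and sometimes report something else, mostly with a low value. They report only what shows in the picture. A call takes as long as a camera call.
- ctrl.spot_in(camera, query): "bbox" ([left, top, width, height] in pixels, round what is visible of it).
The state is a dict: "t": time; "q": joint angles; "qd": joint speeds; "effort": joint torques, N m; "position": TCP position; "orientation": TCP orientation; "force": force on the tool from outside, world axes, zero at the start; "ft_torque": the same for the moment, N m; "width": finger opening in m; "grip_force": force on a finger pad.
Only numpy, scipy, OpenCV 4.12 (cv2) and the standard library are available. Lean on these libraries where they do the work, as an engineer would, in place of code of your own. Each camera call takes 0.05 s, during which the arm holds its last target. There are 200 camera calls.

## Task

Get the lampworking rod rest ready: first push its folded prop leg out until it is pressed firmly against its stop, feeling for the stop and not straining it, and leave it there. Then take the amber glass rod from the white cradle and lay it gently in both forks of the rest, centred between the inner fork and the leg's fork. Leave everything else on the bench undisturbed.

Things in the scene. Friction and masses are not known exactly. Their poses are not given: they have to be found in the camera images.
- rest: Rod rest, screwed to the bench: dark steel base plate 170 x 80 x 8 mm with a steel hinge post 16 mm thick. Origin on the bench under the hinge pin, z up. Its x axis runs along the base plate, the direction in which the leg lies when fully folded. It carries a red stop arm with a black rubber bumper that halts the leg.
- stop_hub (a point): Pivot of the red stop arm, on the hinge axis 14 mm above the bench (axes as the rest's, NOT the arm's). The bumper, 14 mm thick and 38 mm high, is 120 mm out and set anew each time: the leg meets it 0.95 to 1.45 rad from folded; this is not measured, feel for it. It is rigid. Hold over 5 N between leg and bumper (5 N at the tab) for 0.3 s; over 30 N (some 19 N of push at the tab) strains it.
- rest_fork (a point): Inner fork, fixed on the hinge post: where the axis of a 12 mm rod lies when seated, on the hinge axis, 91.5 mm above the bench. A V of 6 mm steel bar, 36 mm wide between its tips, which stand 10 mm above this point; the V's bottom is 14 mm below it. It faces along the leg when the leg is 1.25 rad from folded; rods 0.3 rad off that seat as well.
- leg: Folding prop leg: aluminium bar 14 mm wide, 22 to 34 mm above the bench. Origin on the bench on the hinge axis; x along the leg, z up. Swings about the vertical hinge, counter-clockwise from above as it opens; angle from folded = its yaw minus rest's, at first 0 to 0.25 rad. Moving it takes about 1 N at the tab outward, 2 N back; it stays where left. A rubber foot hangs under its fork.
- leg_tab (a point): Orange push tab standing on the outer end of the leg: centre of the tab, 185 mm from the hinge axis, 55 mm above the bench. The tab is 24 mm long along the leg, 8 mm thick across it, and reaches from 34 to 72 mm above the bench. Site axes as the leg's: +y is the way it swings out.
- leg_fork (a point): The leg's fork, same V as the inner fork and at right angles to the leg: the point where the rod's axis lies when seated, 150 mm from the hinge axis, 91.5 mm above the bench. Axes as the leg's.
- amber_rod_c (a point): Centre of the amber (yellow-brown) glass rod to be laid: 12 mm thick, 240 mm long with round ends, about 60 g, x along the rod. It starts level in one of the two slots of the cradle, its axis 40 mm above the bench. Glass: a push of more than 20 N between it and a fork breaks it.
- green_rod_c (a point): Centre of the green glass rod, same size, in the other slot of the cradle, parallel and 80 mm away; leave it alone.
- cradle: White painted wooden rod cradle fixed to the bench, 200 x 150 x 46 mm; origin under its centre on the bench, x along the rods. Two cross ridges, 14 mm thick and 170 mm apart, have a 14 mm wide slot for each rod at y = +40 and -40 mm; between the ridges there is only the 8 mm thick floor.
- jar: Glass jar with steel lid, 70 mm wide, 100 mm high, origin under its centre; leave alone.
- tin: Blue tin, 66 mm wide, 90 mm high, origin under its centre; leave alone.
- dish: White bowl, 110 mm wide, 35 mm high, origin under its centre; leave alone.
- paddle: Black graphite paddle 100 x 70 mm with a wooden handle, about 220 mm long, 18 mm high, lying on the bench; leave alone.
- tongs: Steel glass tongs, 200 mm long, 60 mm wide, lying on the bench; leave alone.

How it is judged:
On the way, in this order (a step that is already met when the one before it is completed fails the run):
1. the prop leg is pressed against its stop with more than 5 N for 0.2 s (contact force between leg and rest above 5 N), for 0.2 s.
2. the amber rod is lifted out of the cradle (its centre over 70 mm above the bench) (height (world z) of amber_rod_c above 0.07 m), for 0.2 s.
At the end, for the whole second after the job is handed in: The leg still rests against its stop (contact over 0.2 N); the amber rod lies still in both forks, along the leg within 0.08 rad and 6 mm, its axis 86 to 97 mm above the bench, its centre 50 to 100 mm from the hinge axis (75 mm is midway between the forks) (contact force between leg and rest above 0.2 N and contact force between amber_rod and leg above 0.05 N and contact force between amber_rod and rest above 0.05 N and x of amber_rod_c in the frame of leg between 0.05 and 0.1 m and y of amber_rod_c in the frame of leg between -0.006 and 0.006 m and height (world z) of amber_rod_c between 0.086 and 0.097 m and angle between the x axis of amber_rod_c and the x axis of leg, either way round below 0.08 rad and linear speed of amber_rod below 0.02 m/s); the robot touches nothing.
It fails at once if the stop is strained: more than 30 N between leg and stop (contact force between leg and rest above 30 N).
It fails at once if the amber rod is set down hard on the inner fork (over 20 N) (contact force between amber_rod and rest above 20 N).
It fails at once if the amber rod is set down hard on the leg (over 20 N) (contact force between amber_rod and leg above 20 N).
It fails at once if the green rod is disturbed (over 15 mm) (distance of green_rod_c from where it was at the start of the episode above 0.015 m).
It fails at once if a bystander is moved more than 20 mm (distance of any of jar, tin, dish, paddle, tongs from where it was at the start of the episode above 0.02 m).
It also fails if it takes over 70 s, if anything falls off the work surface, if the arm or the gripper's body presses on something with over 40 N, if the wrist force passes 120 N, or if a joint passes its speed limit or range.

## Working session

There is one attempt and no reset: what is moved stays moved. The work goes in short steps, Python scripts to look and compute and a tool call to move; the robot and the scene stay as the last step left them, time stands still between calls to the robot, and variables do not carry over. Pictures are saved under pics/ and viewed, at most 10 in all, crops included, and the job is handed in when it is done.

Besides the shell and the picture viewer there is one more tool, called after "Call:" as name([rows], argument=value, ...), one row to a line, values as JSON. servo_tool: Moves the arm, as the interface text tells. Its arguments: {"type":"object","properties":{"motion":{"type":"array"},"fingers":{"type":"number"}},"required":["motion"]}

```bash
mkdir -p pics; ls; python3 - <<'E'
from bench import ctrl
import cv2,numpy as np
s=ctrl.observe();print({k:np.round(v,3).tolist() for k,v in s.items()})
for c in ['top','side']:
    m=ctrl.camera_model(c);print(c,m)
    p,d=ctrl.snapshot(c);cv2.imwrite(f'pics/{c}0.png',p);np.save(f'{c}0.npy',d)
    for q in ['rest','leg','leg_tab','leg_fork','rest_fork','amber_rod_c','green_rod_c','cradle','jar','tin','dish','paddle','tongs','stop_hub']:
        try:
            r=ctrl.spot_in(c,q);print(q,[(np.round(x['bbox']).tolist(),round(x['conf'],2)) for x in r[:2]])
        except Exception as e: print(q,e)
print(ctrl.camera_model('wrist'))
E
```

```text
pics
{'t': 0.0, 'q': [1.092, 0.277, -0.028, 1.268, -0.0, 1.467], 'qd': [0.001, 0.0, -0.0, 0.002, -0.0, 0.001], 'effort': [-0.002, -44.551, 29.52, 0.017, -0.0, 0.0], 'position': [0.229, 0.581, 0.199], 'orientation': [-0.587, -3.086, 0.003], 'force': [-0.404, -0.258, 0.823], 'ft_torque': [-0.003, -0.034, -0.03], 'grip_force': 0.0, 'width': 0.085}
top {'fx': 450.71594483987667, 'fy': 450.71594483987667, 'cx': 316.4355786623887, 'cy': 234.8748654448045, 'origin': array([0.52241566, 0.02291401, 1.288326  ]), 'rotation': array([-2.16228378,  2.21573355, -0.05338526])}
rest [([372.0, 229.0, 62.0, 58.0], 0.87)]
leg [([380.0, 254.0, 80.0, 16.0], 0.72)]
leg_tab [([381.0, 257.0, 80.0, 14.0], 0.82)]
leg_fork [([380.0, 257.0, 80.0, 14.0], 0.57)]
rest_fork [([371.0, 229.0, 64.0, 60.0], 0.58), ([203.0, 223.0, 74.0, 82.0], 0.57)]
amber_rod_c [([238.0, 233.0, 35.0, 82.0], 0.78), ([205.0, 225.0, 73.0, 79.0], 0.51)]
green_rod_c [([215.0, 221.0, 27.0, 84.0], 0.89)]
cradle [([206.0, 222.0, 72.0, 82.0], 0.75)]
jar [([236.0, 171.0, 28.0, 27.0], 0.78)]
tin [([282.0, 163.0, 28.0, 31.0], 0.69)]
dish []
paddle
[... 1013 characters left out ...]
 [([264.0, 370.0, 49.0, 39.0], 0.92)]
paddle [([344.0, 346.0, 57.0, 76.0], 0.93), ([267.0, 209.0, 66.0, 16.0], 0.27)]
tongs [([294.0, 174.0, 42.0, 23.0], 0.49), ([266.0, 197.0, 72.0, 40.0], 0.2)]
stop_hub [([281.0, 269.0, 58.0, 67.0], 0.83)]
{'fx': 371.64829954431775, 'fy': 371.64829954431775, 'cx': 318.32786776914867, 'cy': 242.17265465600002, 'hand_eye': array([[ 3.46723625e-04, -9.54157428e-01, -2.99304997e-01,
         7.68243071e-02],
       [ 9.99999660e-01,  5.54926602e-04, -6.10627401e-04,
         6.75855598e-04],
       [ 7.48726976e-04, -2.99304684e-01,  9.54157296e-01,
        -1.73603740e-01],
       [ 0.00000000e+00,  0.00000000e+00,  0.00000000e+00,
         1.00000000e+00]])}
```

```bash
python3 - <<'E'
import cv2
p=cv2.imread('pics/top0.png');cv2.imwrite('pics/top0c.png',cv2.resize(p[150:330,190:490],None,fx=2.6,fy=2.6,interpolation=cv2.INTER_CUBIC))
E
```

```text
(no output)
```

View pics/top0c.png

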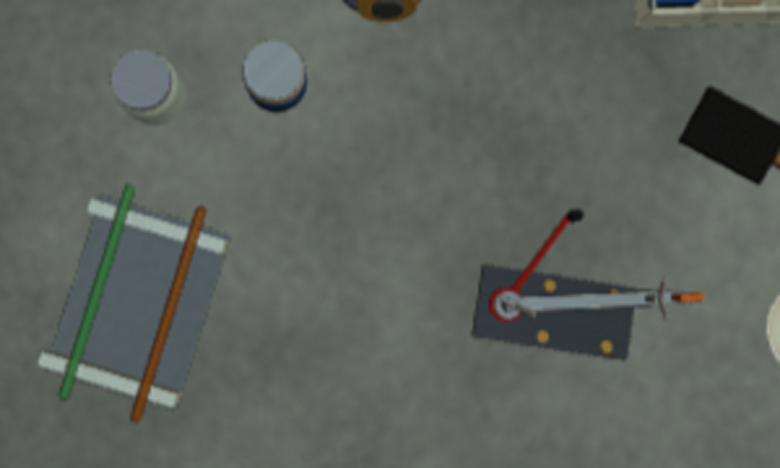

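View pics/side0.png

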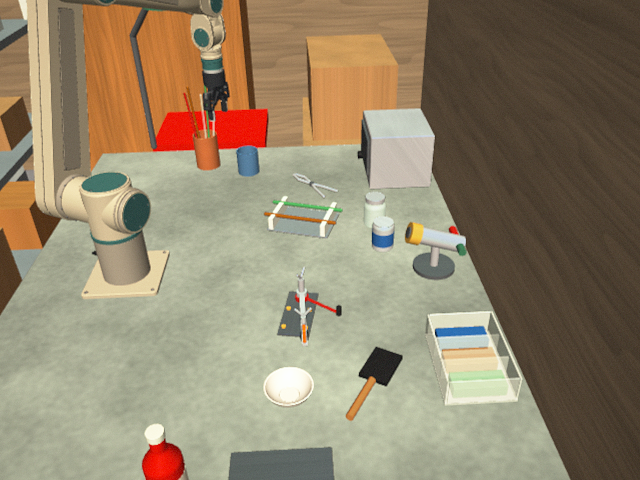

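The top view (crop scale 2.6, offset 190,150) shows the hub at about (385,267) px, the orange tab at (455,264), the bumper at (411,233), and the amber rod from (242,311) to (267,231). The networks' boxes agree with this.

```bash
cat > h.py <<'E'
import numpy as np,cv2
from scipy.spatial.transform import Rotation as R
from bench import ctrl
def ray(cam,px):
    m=ctrl.camera_model(cam)
    r=m['rotation'];r=R.from_rotvec(r).as_matrix() if np.shape(r)==(3,) else r
    px=np.atleast_2d(px).astype(float)
    d=np.c_[(px[:,0]-m['cx'])/m['fx'],(px[:,1]-m['cy'])/m['fy'],np.ones(len(px))]
    return m['origin'],d@r.T
def atz(cam,px,z):
    o,d=ray(cam,px);return o+d*((z-o[2])/d[:,2])[:,None]
def wray(px,s):
    m=ctrl.camera_model('wrist');u=(np.atleast_2d(px)-[m['cx'],m['cy']])
    rr=np.hypot(*u.T);th=rr/m['fx'];d=np.c_[u/np.maximum(rr,1e-9)[:,None]*np.sin(th)[:,None],np.cos(th)]
    H=m['hand_eye'];T=R.from_rotvec(s['orientation']).as_matrix()
    return T@H[:3,3]+s['position'],d@H[:3,:3].T@T.T
def watz(px,s,z):
    o,d=wray(px,s);return o+d*((z-o[2])/d[:,2])[:,None]
def pca(P):
    c=P.mean(0);w,v=np.linalg.eigh(np.cov((P-c).T));return c,v[:,-1]
def ext(P):
    c,v=pca(P);t=(P-c)@v;lo,hi=np.percentile(t,[.5,99.5]);return c+v*(lo+hi)/2,np.arctan2(v[1],v[0]),hi-lo
E
python3 - <<'E'
from h import *
p=cv2.imread('pics/top0.png');hsv=cv2.cvtColor(p,cv2.COLOR_BGR2HSV)
def seg(lo,hi,box):
    m=cv2.inRange(hsv,np.array(lo),np.array(hi));k=np.zeros_like(m);x0,y0,x1,y1=box;k[y0:y1,x0:x1]=m[y0:y1,x0:x1]
    y,x=np.nonzero(k);return np.c_[x,y]
a=seg((3,110,50),(25,255,255),(230,222,285,320));P=atz('top',a,.040)[:,:2];print('amber',len(a),ext(P))
g=seg((40,80,40),(90,255,255),(200,210,260,310));P=atz('top',g,.040)[:,:2];print('green',len(g),ext(P))
t=seg((3,150,100),(25,255,255),(445,255,470,275));print('tab',len(t),ext(atz('top',t,.072)[:,:2]),t.min(0),t.max(0))
r=seg((0,120,50),(4,255,255),(370,225,420,280));r2=seg((174,120,50),(180,255,255),(370,225,420,280));r=np.r_[r,r2]
print('red',len(r),ext(atz('top',r,.02)[:,:2]))
print('hub',atz('top',(385.4,266.9),.0915),'bumper',atz('top',(411.2,232.7),.04), 'hub low',atz('top',(385.4,266.9),.014))
pl=np.array([(483,266),(635,287),(628,359),(473,335)])/2.6+[190,150];P=atz('top',pl,.008)[:,:2];print('plate',P)
for n,uv,z in [('jar',(250,184),.1),('tin',(295,177),.09)]: print(n,atz('top',uv,z))
E
```

```text
amber 324 (array([0.49922077, 0.20546719]), np.float64(2.816477364804196), np.float64(0.23229609222655442))
green 343 (array([0.5249447 , 0.28122091]), np.float64(2.8172818078647444), np.float64(0.23321215827690245))
tab 22 (array([ 0.5039029 , -0.34147086]), np.float64(1.5577258632201088), np.float64(0.021229690392600226)) [452 263] [460 265]
red 131 (array([ 0.54072684, -0.1839394 ]), np.float64(2.438033405050006), np.float64(0.13196646199269702))
hub [[ 0.50066842 -0.1492068   0.0915    ]] bumper [[ 0.59247639 -0.2310698   0.04      ]] hub low [[ 0.49926019 -0.16035241  0.014     ]]
plate [[ 0.54107086 -0.1352967 ]
 [ 0.51421588 -0.29980572]
 [ 0.43646678 -0.28920177]
 [ 0.46639486 -0.12207186]]
jar [[0.72943226 0.20455099 0.1       ]]
tin [[0.74701361 0.08490981 0.09      ]]
```

Call:
servo_tool([
  [-0.023,-0.033,-0.002,0,0,0],
  [-0.046,-0.066,-0.004,0,0,0],
  [-0.07,-0.099,-0.006,0,0,0],
  [-0.094,-0.132,-0.008,0,0,0],
  [-0.118,-0.165,-0.01,0,0,0],
], fingers=1)

```text
t: 1.92
position: [0.2786, 0.3829, 0.2106]
orientation: [0.585, 3.086, 0.0]
force: [0.5, 0.0, 0.3]
width: 0.0257
grip_force: 0.0
```

Call:
servo_tool([
  [-0.023,-0.033,-0.002,0,0,-0.3],
  [-0.046,-0.066,-0.004,0,0,-0.6],
  [-0.07,-0.099,-0.006,0,0,-0.9],
  [-0.094,-0.132,-0.008,0,0,-1.2],
  [-0.118,-0.165,-0.01,0,0,-1.5],
])

```text
t: 2.33
position: [0.3278, 0.1861, 0.2209]
orientation: [0.38, 3.117, 0.001]
force: [0.2, 0.5, -0.4]
width: 0.0006
grip_force: 0.0
```

Call:
servo_tool([
  [-0.02,-0.036,-0.003,0,0,0],
  [-0.04,-0.072,-0.006,0,0,0],
  [-0.06,-0.108,-0.009,0,0,0],
  [-0.08,-0.144,-0.012,0,0,0],
  [-0.1,-0.18,-0.015,0,0,0],
])

```text
t: 2.75
position: [0.3812, -0.0131, 0.2361]
orientation: [0.384, 3.116, 0.0]
force: [1.1, -0.5, -0.0]
width: -0.0002
grip_force: 0.0
```

Call:
servo_tool([
  [-0.02,-0.036,-0.003,0,0,-0.6],
  [-0.04,-0.072,-0.006,0,0,-1.2],
  [-0.06,-0.108,-0.009,0,0,-1.8],
  [-0.08,-0.144,-0.012,0,0,-2.4],
  [-0.1,-0.18,-0.015,0,0,-3],
])

```text
t: 3.17
position: [0.4346, -0.2122, 0.2509]
orientation: [-0.029, 3.141, -0.0]
force: [1.6, 0.6, 1.5]
width: -0.0001
grip_force: 0.0
```

Call:
servo_tool([
  [0,-0.018,0,0,0,0],
  [0,-0.018,0,0,0,0],
  [0,-0.018,0,0,0,0],
])

```text
t: 3.42
position: [0.4346, -0.2286, 0.2503]
orientation: [0.023, -3.141, -0.002]
force: [0.2, 1.1, 0.3]
width: -0.0001
grip_force: 0.0
```

```bash
python3 - <<'E'
from h import *
import pickle
s=ctrl.observe();p,d=ctrl.snapshot('wrist');cv2.imwrite('pics/w1.png',p);np.save('w1.npy',d);pickle.dump(s,open('w1.pkl','wb'));print(s['position'],s['orientation'],s['q'])
p,d=ctrl.snapshot('top');cv2.imwrite('pics/t1.png',p)
E
```

```text
[ 0.43460371 -0.22855051  0.25028984] [ 2.29675162e-02 -3.14092115e+00 -1.54116335e-03] [-6.16174646e-01  1.45294917e-02 -2.27264273e-01  1.33005220e+00
  4.53862077e-04 -6.30799325e-01]
```

View pics/w1.png

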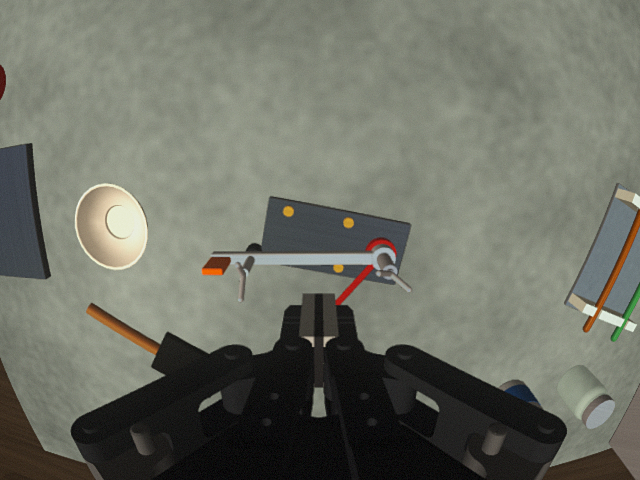

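```bash
cat >> h.py <<'E'
def wcloud(s,d):
    v,u=np.mgrid[0:480,0:640];m=ctrl.camera_model('wrist')
    px=np.c_[u.ravel(),v.ravel()];o,dr=wray(px,s)
    f=R.from_rotvec(s['orientation']).as_matrix()@m['hand_eye'][:3,2]
    P=o+dr*(d.ravel()/(dr@f))[:,None];P[d.ravel()==0]=np.nan
    return P.reshape(480,640,3)
def hue(p,a,b,S=120,V=50):
    h=cv2.cvtColor(p,cv2.COLOR_BGR2HSV);return (h[...,0]>=a)&(h[...,0]<=b)&(h[...,1]>=S)&(h[...,2]>=V)
E
python3 - <<'E'
from h import *
import pickle
s=pickle.load(open('w1.pkl','rb'));p=cv2.imread('pics/w1.png');d=np.load('w1.npy');C=wcloud(s,d)
box=np.zeros((480,640),bool);box[245:285,190:240]=1
m=hue(p,3,20,150,60)&box;P=C[m];print(m.sum(),'z',np.nanpercentile(P[:,2],[2,25,50,75,98]))
T=P[P[:,2]>.066];print('top',len(T),T.mean(0),ext(T[:,:2]))
b=np.zeros_like(box);b[195:285,255:415]=1
m=b&(abs(C[...,2]-.008)<.005)&(p.max(2)<110)
rect=cv2.minAreaRect(C[m][:,:2].astype(np.float32)*1000);print('plate',rect)
m=b&(C[...,2]>.024)&(C[...,2]<.045);L=C[m];print('leg',len(L),ext(L[:,:2]),np.median(L[:,2]))
b[:]=0;b[235:310,335:400]=1
m=b&(hue(p,0,3,120,50)|hue(p,174,180,120,50));L=C[m];print('red',len(L),ext(L[:,:2]),np.median(L[:,2]))
b[:]=0;b[240:300,370:420]=1;m=b&(C[...,2]>.06);L=C[m];print('fork',len(L),L.mean(0),ext(L[:,:2]),L[:,2].max())
b[:]=0;b[240:310,230:270]=1;m=b&(C[...,2]>.06);L=C[m];print('legfork',len(L),L.mean(0),ext(L[:,:2]),L[:,2].max())
E
```

```text
378 z [0.03931003 0.05253142 0.06541134 0.07177287 0.07357291]
top 186 [ 0.50083061 -0.33783391  0.07124125] (array([ 0.50084623, -0.33833593]), np.float64(1.6018932919087288), np.float64(0.022916716206848625))
plate ((487.6726379394531, -211.55010986328125), (177.86361694335938, 81.01897430419922), 79.60293579101562)
leg 2015 (array([ 0.49742643, -0.21986115]), np.float64(1.6137333246528238), np.float64(0.1566221574665558)) 0.03390105259328918
red 538 (array([ 0.52021908, -0.17478931]), np.float64(2.6253025931781075), np.float64(0.10208764786855978)) 0.017818363459011
fork 407 [ 0.49688933 -0.15327642  0.08326192] (array([ 0.49669192, -0.15359778]), np.float64(1.0199309227932074), np.float64(0.039644166171007245)) 0.1022404370323679
legfork 305 [ 0.50160548 -0.30284749  0.08770998] (array([ 0.50079194, -0.30284983]), np.float64(-3.138716768747073), np.float64(0.04067547604000894)) 0.1030462613891906
```

The wrist view shows the tab's top face at about (213,268) px, the hinge post at (385,260) and the leg fork at (245,270). The depth cloud puts the hinge at (0.497,-0.153), with the tab 185 mm and the leg fork 150 mm from it, as specified. The fork tips come out at 102 mm.

Call:
servo_tool([
  [-0.011,-0.037,0,0,0,0],
  [-0.022,-0.074,0,0,0,0],
  [-0.034,-0.11,0,0,0,0],
  [-0.034,-0.11,0.03,0,0,0],
  [-0.034,-0.11,0.07,0,0,0],
])

```text
t: 3.93
position: [0.4747, -0.3404, 0.1843]
orientation: [-0.027, 3.133, -0.011]
force: [-0.2, 0.6, -0.0]
width: 0.0002
grip_force: 0.0
```

Call:
servo_tool([
  [0,0,0.04,0,0,0],
  [0,0,0.08,0,0,0],
  [0,0,0.11,0,0,0],
  [0,0,0.132,0,0,0],
  [0,0,0.132,0,0,0],
])

```text
t: 4.35
position: [0.4669, -0.3319, 0.0433]
orientation: [0.03, -3.133, -0.012]
force: [-1.0, 0.8, -0.5]
width: 0.0003
grip_force: 0.0
```

Call:
servo_tool([
  [0,0,0,0,0,0],
  [0,0,0,0,0,0],
])

```text
t: 4.52
position: [0.472, -0.3373, 0.0503]
orientation: [-0.029, 3.14, -0.003]
force: [-0.2, -0.7, 0.7]
width: 0.0001
grip_force: 0.0
```

```bash
cat > arc.py <<'E'
from h import *
H=np.array([.497,-.1533])
def pose(f,g=.015,r=.185):
    u=np.array([np.cos(f),np.sin(f)]);n=np.array([-u[1],u[0]]);return H+r*u-g*n, f+1.5*np.pi
def rel(p,y,p1,y1):
    d=p1-p;tx=np.array([np.cos(y),np.sin(y)]);ty=np.array([tx[1],-tx[0]])
    a=(y1-y+np.pi)%(2*np.pi)-np.pi
    return [round(float(d@tx),4),round(float(d@ty),4),round(-np.degrees(a)/5,2)]
def state():
    s=ctrl.observe();M=R.from_rotvec(s['orientation']).as_matrix();return s,s['position'][:2],np.arctan2(M[1,0],M[0,0])
E
python3 - <<'E'
from arc import *
s,p,y=state();print(p,y)
seq=[(-1.55,.017)]+[(f,.015) for f in (-1.4,-1.25,-1.1,-.97)]
for f,g in seq:
    p0,y0=p,y
    p,y=pose(f,g);print(f,'end',rel(p0,y0,p,y))
    if f>-1.5:
        for k in range(1,6):
            q=pose(f0+(f-f0)*k/5,.015);print('   ',rel(p0,y0,*q))
    f0=f
E
```

```text
[ 0.47197954 -0.33731483] -3.123355324709072
-1.55 end [-0.0118, -0.0015, np.float64(-0.03)]
-1.4 end [-0.0298, -0.0002, np.float64(-1.72)]
    [-0.0076, -0.0004, np.float64(-0.34)]
    [-0.0131, -0.0006, np.float64(-0.69)]
    [-0.0187, -0.0006, np.float64(-1.03)]
    [-0.0243, -0.0005, np.float64(-1.38)]
    [-0.0298, -0.0002, np.float64(-1.72)]
-1.25 end [-0.0278, -0.0002, np.float64(-1.72)]
    [-0.0056, -0.0004, np.float64(-0.34)]
    [-0.0111, -0.0006, np.float64(-0.69)]
    [-0.0167, -0.0006, np.float64(-1.03)]
    [-0.0223, -0.0005, np.float64(-1.38)]
    [-0.0278, -0.0002, np.float64(-1.72)]
-1.1 end [-0.0278, -0.0002, np.float64(-1.72)]
    [-0.0056, -0.0004, np.float64(-0.34)]
    [-0.0111, -0.0006, np.float64(-0.69)]
    [-0.0167, -0.0006, np.float64(-1.03)]
    [-0.0223, -0.0005, np.float64(-1.38)]
    [-0.0278, -0.0002, np.float64(-1.72)]
-0.97 end [-0.0241, -0.0004, np.float64(-1.49)]
    [-0.0048, -0.0003, np.float64(-0.3)]
    [-0.0096, -0.0005, np.float64(-0.6)]
    [-0.0145, -0.0006, np.float64(-0.89)]
    [-0.0193, -0.0006, np.float64(-1.19)]
    [-0.0241, -0.0004, np.float64(-1.49)]
```

Call:
servo_tool([
  [-0.004,-0.001,0,0,0,0],
  [-0.008,-0.0015,0,0,0,0],
  [-0.012,-0.0015,0,0,0,0],
])

```text
t: 4.77
position: [0.4846, -0.3399, 0.0505]
orientation: [-0.027, 3.138, -0.004]
force: [0.1, 0.8, -0.0]
width: 0.0001
grip_force: 0.0
```

Call:
servo_tool([
  [-0.007,0,0,0,0,-0.34],
  [-0.013,-0.001,0,0,0,-0.7],
  [-0.019,-0.001,0,0,0,-1.03],
  [-0.024,0,0,0,0,-1.38],
  [-0.03,0,0,0,0,-1.72],
])

```text
t: 5.18
position: [0.5133, -0.338, 0.0486]
orientation: [0.267, -3.13, -0.0]
force: [-0.2, 0.2, -0.2]
width: -0.0001
grip_force: 0.0
```

Call:
servo_tool([
  [-0.0055,0,0,0,0,-0.34],
  [-0.011,-0.001,0,0,0,-0.7],
  [-0.017,-0.001,0,0,0,-1.03],
  [-0.022,0,0,0,0,-1.38],
  [-0.028,0,0,0,0,-1.72],
])

```text
t: 5.6
position: [0.5406, -0.3331, 0.0484]
orientation: [0.501, -3.101, -0.001]
force: [-0.2, -0.7, -1.0]
width: 0.0
grip_force: 0.0
```

```bash
python3 - <<'E'
from arc import *
s,p,y=state();print(p,s['position'][2],y,pose(-1.25),s['force'])
im,d=ctrl.snapshot('wrist');cv2.imwrite('pics/w2.png',im)
C=wcloud(s,d);m=hue(im,3,20,150,60)&(C[...,2]>.03)&(abs(C[...,0]-.5)<.15)&(C[...,1]<-.2);T=C[m];print(len(T),np.median(T,axis=0))
im,d=ctrl.snapshot('top');cv2.imwrite('pics/t2.png',im)
E
```

```text
[ 0.54064692 -0.33310032] 0.04840156344831837 -2.8214792494988306 (array([ 0.54109987, -0.33359199]), 3.4623889803846897) [-0.23697577 -0.70202516 -0.98687922]
1652 [ 0.49960793 -0.33961946  0.07117955]
```

View pics/w2.png

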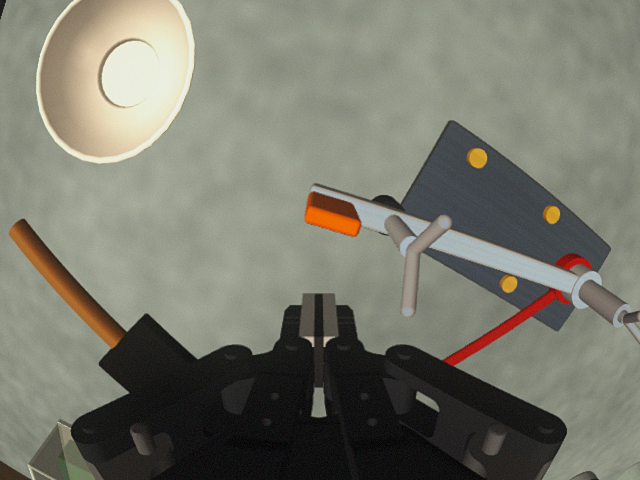

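The wrist view shows the tab at (333,215) px and still folded, with the fingertips at (318,295) already beyond it and no force read. I'll work out why before moving again.

```bash
python3 - <<'E'
from arc import *
s,p,y=state()
im,d=ctrl.snapshot('wrist');C=wcloud(s,d)
for v in (285,292,296,300,310,325,350): print(v,np.round(C[v,308:330:4],3).tolist(),d[v,310])
t,dt=ctrl.snapshot('side');cv2.imwrite('pics/s2c.png',cv2.resize(t[180:380,220:400],None,fx=3,fy=3,interpolation=cv2.INTER_CUBIC))
E
```

```text
285 [[0.564, -0.332, 0.001], [0.564, -0.33, 0.0], [0.563, -0.327, 0.001], [0.563, -0.324, -0.001], [0.561, -0.322, 0.001], [0.561, -0.32, -0.001]] 0.24089934
292 [[0.57, -0.331, -0.0], [0.569, -0.328, 0.0], [0.568, -0.325, -0.001], [0.567, -0.323, 0.0], [0.566, -0.321, 0.0], [0.566, -0.318, -0.0]] 0.24362372
296 [[0.532, -0.34, 0.087], [0.531, -0.339, 0.087], [0.531, -0.337, 0.087], [0.53, -0.336, 0.087], [0.53, -0.334, 0.087], [0.529, -0.332, 0.087]] 0.1486676
300 [[0.532, -0.34, 0.089], [0.532, -0.338, 0.09], [0.531, -0.337, 0.089], [0.531, -0.335, 0.089], [0.53, -0.334, 0.09], [0.53, -0.332, 0.09]] 0.1462961
310 [[0.532, -0.34, 0.098], [0.531, -0.338, 0.098], [0.531, -0.337, 0.099], [0.53, -0.336, 0.099], [0.53, -0.334, 0.099], [0.529, -0.333, 0.1]] 0.13725433
325 [[0.532, -0.339, 0.109], [0.532, -0.338, 0.109], [0.531, -0.337, 0.109], [0.531, -0.335, 0.109], [0.53, -0.334, 0.11], [0.53, -0.333, 0.11]] 0.12748377
350 [[0.531, -0.339, 0.127], [0.535, -0.337, 0.12], [0.536, -0.335, 0.117], [0.536, -0.334, 0.116], [0.533, -0.333, 0.12], [0.53, -0.333, 0.126]] 0.11001152
```

View pics/s2c.png

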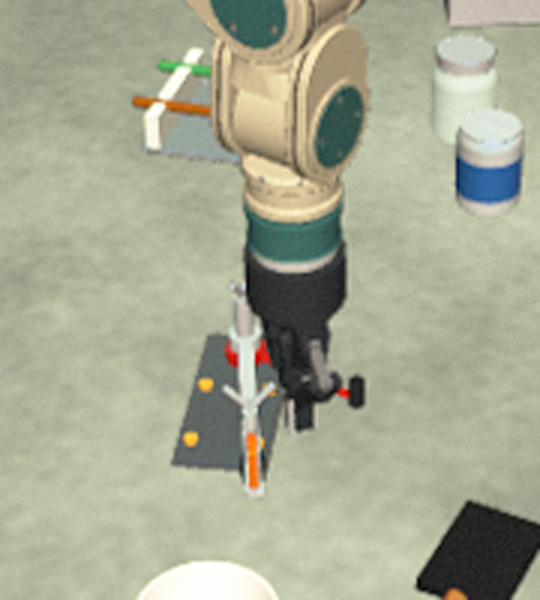

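```bash
python3 - <<'E'
from arc import *
s,p,y=state();print(s['position'],s['width'],s['q'])
m=ctrl.camera_model('side')
rm=m['rotation'];rm=R.from_rotvec(rm).as_matrix()
for z in (.048,.067,.086):
    c=rm.T@(np.array([*p,z])-m['origin']);print(z,c[:2]/c[2]*m['fx']+[m['cx'],m['cy']])
print('tab',[ (rm.T@(np.array([.5,-.34,z])-m['origin'])) for z in (.072,)])
E
```

```text
[ 0.54039117 -0.33333704  0.04845041] -8.821817236603857e-05 [-6.54396007e-01  4.05973450e-01 -1.84040704e-01  9.81067631e-01
 -1.53648712e-04 -9.71775788e-01]
0.048 [319.58741279 331.46070071]
0.067 [319.40162811 325.46293472]
0.086 [319.21301966 319.37400784]
tab [array([-0.05615036,  0.21509817,  1.3654756 ])]
```

```bash
python3 - <<'E'
from arc import *
for c in ('side','top'):
    t,d=ctrl.snapshot(c);v,u=np.mgrid[0:480,0:640]
    o,dr=ray(c,np.c_[u.ravel(),v.ravel()]);P=(o+dr*d.ravel()[:,None]).reshape(480,640,3)
    k=(abs(P[...,0]-.5405)<.03)&(abs(P[...,1]+.333)<.04)&(P[...,2]>.03)&(P[...,2]<.14)
    Q=P[k];print(c,len(Q));
    o=np.argsort(Q[:,2])[:14];print(np.round(Q[o],3).tolist())
    if c=='side':
        print(np.round(P[312:336:2,320],3).tolist(), t[312:336:2,320].tolist())
E
```

```text
side 172
[[0.537, -0.339, 0.077], [0.544, -0.342, 0.079], [0.542, -0.342, 0.08], [0.551, -0.341, 0.081], [0.537, -0.341, 0.081], [0.535, -0.344, 0.082], [0.535, -0.338, 0.083], [0.532, -0.342, 0.083], [0.535, -0.343, 0.084], [0.546, -0.345, 0.085], [0.53, -0.338, 0.085], [0.533, -0.342, 0.086], [0.539, -0.349, 0.086], [0.515, -0.305, 0.086]]
[[0.542, -0.374, 0.143], [0.542, -0.372, 0.136], [0.542, -0.372, 0.13], [0.542, -0.344, 0.099], [0.542, -0.35, 0.099], [0.542, -0.348, 0.09], [0.542, -0.342, 0.08], [0.543, -0.259, -0.002], [0.543, -0.272, 0.003], [0.543, -0.28, 0.004], [0.542, -0.283, 0.0], [0.542, -0.292, 0.002]] [[28, 30, 25], [25, 28, 21], [44, 47, 46], [50, 51, 47], [57, 55, 55], [46, 43, 40], [142, 158, 157], [154, 177, 172], [151, 174, 170], [155, 184, 177], [156, 184, 178], [161, 189, 183]]
top 19
[[0.511, -0.345, 0.033], [0.511, -0.343, 0.033], [0.511, -0.348, 0.034], [0.511, -0.35, 0.035], [0.512, -0.339, 0.035], [0.549, -0.327, 0.084], [0.552, -0.329, 0.087], [0.549, -0.326, 0.095], [0.546, -0.326, 0.096], [0.551, -0.328, 0.099], [0.546, -0.321, 0.122], [0.541, -0.31, 0.131], [0.546, -0.305, 0.131], [0.548, -0.318, 0.131]]
```

The tips measure about z=0.082 while the reported TCP is at z=0.048, in both wrist and side depth. So the real fingertips sit about 34 mm behind the reported TCP, and they passed over the tab. I'll go back and descend with that offset included.

Call:
servo_tool([
  [0.005,0.002,-0.02,0,0,0.7],
  [0.02,0.005,-0.025,0,0,1.4],
  [0.04,0.01,-0.025,0,0,2.1],
  [0.056,0.014,-0.025,0,0,2.8],
  [0.069,0.017,-0.025,0,0,3.43],
])

```text
t: 6.32
position: [0.4679, -0.3387, 0.0737]
orientation: [0.022, -3.141, -0.0]
force: [0.3, -0.6, 0.2]
width: 0.0001
grip_force: 0.0
```

Call:
servo_tool([
  [0,0,0,0,0,0],
  [0,0,0.015,0,0,0],
  [0,0,0.03,0,0,0],
  [0,0,0.045,0,0,0],
  [0,0,0.055,0,0,0],
])

```text
t: 6.73
position: [0.4694, -0.3385, 0.0173]
orientation: [0.03, -3.141, -0.001]
force: [-0.3, -0.2, -0.2]
width: -0.0001
grip_force: 0.0
```

Call:
servo_tool([
  [0,0,0,0,0,0],
  [0,0,0,0,0,0],
])

```text
t: 6.9
position: [0.4693, -0.3385, 0.018]
orientation: [0.029, -3.141, -0.002]
force: [-0.0, 0.8, 0.0]
width: 0.0006
grip_force: 0.0
```

```bash
python3 - <<'E'
from arc import *
s,p,y=state();print(p,s['position'][2],y,s['force'])
t,d=ctrl.snapshot('side');v,u=np.mgrid[0:480,0:640]
o,dr=ray('side',np.c_[u.ravel(),v.ravel()]);P=(o+dr*d.ravel()[:,None]).reshape(480,640,3)
k=(abs(P[...,0]-p[0])<.014)&(abs(P[...,1]-p[1])<.04)&(P[...,2]>.015)&(P[...,2]<.16);Q=P[k];print(np.round(Q[np.argsort(Q[:,2])[:12]],3).tolist())
print(rel(p,y,*pose(-1.55,.016)))
E
```

```text
[ 0.46933566 -0.3384808 ] 0.018035961759418566 -3.1232006244320347 [-0.00613126  0.78029281  0.02131512]
[[0.465, -0.345, 0.046], [0.47, -0.346, 0.047], [0.463, -0.346, 0.047], [0.46, -0.344, 0.049], [0.468, -0.348, 0.049], [0.472, -0.347, 0.05], [0.479, -0.347, 0.05], [0.463, -0.347, 0.051], [0.477, -0.348, 0.051], [0.477, -0.342, 0.052], [0.475, -0.349, 0.052], [0.48, -0.347, 0.053]]
[-0.0155, -0.0004, np.float64(-0.03)]
```

Call:
servo_tool([
  [-0.004,0,0,0,0,0],
  [-0.008,0,0,0,0,0],
  [-0.012,0,0,0,0,0],
  [-0.015,0,0,0,0,0],
])

```text
t: 7.28
position: [0.4855, -0.3389, 0.0192]
orientation: [-0.028, 3.14, -0.001]
force: [-0.9, -0.5, 0.6]
width: -0.0
grip_force: 0.0
```

Call:
servo_tool([
  [-0.0055,0,0,0,0,-0.34],
  [-0.011,-0.001,0,0,0,-0.7],
  [-0.017,-0.001,0,0,0,-1.03],
  [-0.022,0,0,0,0,-1.38],
  [-0.028,0,0,0,0,-1.72],
])

```text
t: 7.7
position: [0.513, -0.3379, 0.0185]
orientation: [0.268, -3.13, -0.0]
force: [-0.4, -0.2, 0.8]
width: -0.0002
grip_force: 0.0
```

```bash
cat > look.py <<'E'
from arc import *
s,p,y=state();im,d=ctrl.snapshot('wrist');C=wcloud(s,d)
m=hue(im,3,20,150,60)&(C[...,2]>.066)&(C[...,2]<.078)&(abs(C[...,0]-.55)<.15)&(C[...,1]<-.2);T=C[m]
print(p,s['position'][2],y,s['force'])
if len(T):
    c=ext(T[:,:2])[0];v=c-H;f=np.arctan2(v[1],v[0]);print('tab',len(T),c,np.hypot(*v),'leg yaw',f,'tool-equivalent',y-1.5*np.pi+2*np.pi);q=pose(f);print('gap to contact pose',rel(p,y,*q))
E
python3 look.py
```

```text
[ 0.51298327 -0.33789804] 0.0185139772410014 -2.970711609292122 [-0.41060018 -0.16256691  0.81834071]
tab 250 [ 0.54755391 -0.33121972] 0.1849624924251719 leg yaw -1.2939537575689144 tool-equivalent -1.3999152824972256
gap to contact pose [-0.0203, -0.0009, np.float64(-1.21)]
```

Call:
servo_tool([
  [-0.003,0,0,0,0,-0.18],
  [-0.006,0,0,0,0,-0.36],
  [-0.009,0,0,0,0,-0.54],
  [-0.012,0,0,0,0,-0.72],
  [-0.015,0,0,0,0,-0.9],
])

```text
t: 8.17
position: [0.5273, -0.3354, 0.0184]
orientation: [0.388, -3.117, -0.001]
force: [-0.2, -0.6, -0.2]
width: 0.0
grip_force: 0.0
```

```bash
python3 look.py
```

```text
[ 0.5272778  -0.33536177] 0.018398890588642303 -2.893716567086612 [-0.22620251 -0.63537358 -0.20121606]
tab 253 [ 0.56125635 -0.32600881] 0.18427482843742252 leg yaw -1.2146143049194993 tool-equivalent -1.3229202402917153
gap to contact pose [-0.0204, -0.0016, np.float64(-1.24)]
```

```bash
python3 - <<'E'
from arc import *
t,_=ctrl.snapshot('side');w,_=ctrl.snapshot('wrist')
a=cv2.resize(t[225:365,250:380],(390,420),interpolation=cv2.INTER_CUBIC);b=cv2.resize(w[150:430,190:450],(390,420))
cv2.imwrite('pics/c3.png',np.hstack([a,b]))
E
```

```text
(no output)
```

View pics/c3.png

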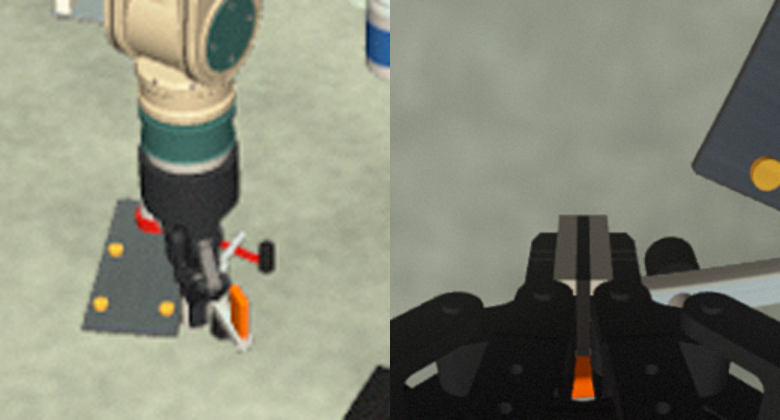

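Call:
servo_tool([
  [0.008,0,0,0,0,0],
  [0.01,-0.005,-0.005,0,0,-0.4],
  [0.01,-0.012,-0.01,0,0,-0.8],
  [0.01,-0.012,-0.01,0,0,-1.2],
  [0.01,-0.012,-0.01,0,0,-1.2],
])

```text
t: 8.73
position: [0.5205, -0.3506, 0.0292]
orientation: [-0.548, 3.092, -0.002]
force: [0.4, 0.9, -0.4]
width: 0.0001
grip_force: 0.0
```

```bash
cat >> look.py <<'E'
    print('to r197:',rel(p,y,*pose(f,r=.197)))
E
python3 look.py
```

```text
[ 0.52047677 -0.35055418] 0.029155923128274558 -2.790745441582763 [ 0.37159575  0.87134252 -0.39192087]
tab 233 [ 0.56471068 -0.3334359 ] 0.1924413637317475 leg yaw -1.2112485607474317 tool-equivalent -1.219949114787866
gap to contact pose [-0.0324, 0.0082, np.float64(-0.1)]
to r197: [-0.0325, -0.0038, np.float64(-0.1)]
```

Call:
servo_tool([
  [-0.006,-0.001,0,0,0,0],
  [-0.013,-0.002,0,0,0,0],
  [-0.02,-0.003,0,0,0,0],
  [-0.026,-0.004,0,0,0,0],
  [-0.031,-0.004,0,0,0,0],
])

```text
t: 9.2
position: [0.5522, -0.3426, 0.0285]
orientation: [-0.549, 3.093, -0.0]
force: [-0.1, 0.2, 0.1]
width: -0.0005
grip_force: 0.0
```

```bash
python3 look.py
```

```text
[ 0.55215506 -0.34255375] 0.028454575744837944 -2.7899652067861243 [-0.13654383  0.1778449   0.07894454]
tab 42 [ 0.54886384 -0.32472485] 0.1790986789187831 leg yaw -1.2770057120377882 tool-equivalent -1.2191688799912281
gap to contact pose [0.0123, 0.0128, np.float64(0.66)]
to r197: [0.013, 0.0009, np.float64(0.66)]
```

Call:
servo_tool([
  [-0.006,0,0,0,0,-0.34],
  [-0.012,-0.001,0,0,0,-0.7],
  [-0.018,-0.001,0,0,0,-1.03],
  [-0.024,0,0,0,0,-1.38],
  [-0.029,0,0,0,0,-1.72],
])

```text
t: 9.67
position: [0.5787, -0.3324, 0.0284]
orientation: [0.784, -3.042, -0.0]
force: [-0.6, -0.1, -0.2]
width: -0.0001
grip_force: 0.5
```

```bash
cat > legyaw.py <<'E'
from arc import *
s,p,y=state();print(p,s['position'][2],'tool f',y+np.pi/2,'force',s['force'])
im,d=ctrl.snapshot('wrist');C=wcloud(s,d);q=C-[*H,0];r=np.hypot(q[...,0],q[...,1])
hsv=cv2.cvtColor(im,cv2.COLOR_BGR2HSV)
k=(C[...,2]>.027)&(C[...,2]<.04)&(r>.03)&(r<.14)&(hsv[...,1]<60)
a=np.arctan2(q[...,1],q[...,0])[k];print('leg yaw',k.sum(),np.median(a),np.percentile(a,[10,90]))
k=(C[...,2]>.02)&(C[...,2]<.06)&(r>.1)&(r<.14)&(hsv[...,2]<60);a=np.arctan2(q[...,1],q[...,0])[k]
if k.sum(): print('black',k.sum(),np.median(a),np.percentile(a,[5,95]))
E
python3 legyaw.py
```

```text
[ 0.57868261 -0.33242388] 0.02838549901888008 tool f -1.0663841550691422 force [-0.64480466 -0.06544237 -0.20221944]
leg yaw 4204 -1.0851469886997678 [-1.15165145 -1.00597559]
black 111 -0.7263849002399432 [-0.73714371 -0.70975355]
```

Call:
servo_tool([
  [-0.006,0,0,0,0,-0.32],
  [-0.011,-0.001,0,0,0,-0.64],
  [-0.017,-0.001,0,0,0,-0.96],
  [-0.022,0,0,0,0,-1.28],
  [-0.027,0,0,0,0,-1.6],
])

```text
t: 10.13
position: [0.6025, -0.3196, 0.0286]
orientation: [-0.994, 2.98, -0.001]
force: [-1.0, -1.8, 0.1]
width: 0.0003
grip_force: 0.5
```

Call:
servo_tool([
  [-0.002,0,0,0,0,-0.12],
  [-0.004,0,0,0,0,-0.24],
  [-0.006,0,0,0,0,-0.36],
  [-0.008,0,0,0,0,-0.48],
  [-0.01,0,0,0,0,-0.6],
])

```text
t: 10.55
position: [0.6101, -0.314, 0.0286]
orientation: [-1.068, 2.954, -0.001]
force: [-0.5, -1.3, 0.4]
width: 0.0001
grip_force: 0.5
```

```bash
python3 legyaw.py
```

```text
[ 0.61008707 -0.31395369] 0.02864382262854155 tool f -0.8767847649284883 force [-0.52032581 -1.25747145  0.35221623]
leg yaw 4613 -0.8911207842310676 [-0.96553062 -0.73297011]
black 591 -0.7180513800404779 [-0.73478301 -0.6392218 ]
```

Call:
servo_tool([
  [-0.0015,0,0,0,0,-0.1],
  [-0.003,0,0,0,0,-0.2],
  [-0.0045,0,0,0,0,-0.3],
  [-0.006,0,0,0,0,-0.4],
  [-0.006,0,0,0,0,-0.4],
])

```text
t: 11.02
position: [0.6148, -0.3097, 0.0285]
orientation: [-1.12, 2.935, 0.0]
force: [-0.7, 0.1, -0.4]
width: -0.0002
grip_force: 0.1
```

Call:
servo_tool([
  [-0.001,0,0,0,0,-0.05],
  [-0.002,0,0,0,0,-0.1],
  [-0.003,0,0,0,0,-0.15],
  [-0.003,0,0,0,0,-0.15],
])

```text
t: 11.35
position: [0.6169, -0.3078, 0.0285]
orientation: [-1.138, 2.928, 0.0]
force: [-0.4, -1.4, 0.2]
width: 0.0001
grip_force: 0.2
```

Call:
servo_tool([
  [-0.0007,0,0,0,0,-0.04],
  [-0.0014,0,0,0,0,-0.08],
  [-0.002,0,0,0,0,-0.12],
  [-0.002,0,0,0,0,-0.12],
])

```text
t: 11.68
position: [0.6183, -0.3066, 0.0285]
orientation: [-1.154, 2.922, 0.0]
force: [-0.4, -0.7, -0.1]
width: 0.0002
grip_force: 0.3
```

```bash
python3 legyaw.py
```

```text
[ 0.61833679 -0.30657607] 0.028486272681476424 tool f -0.8188135810982784 force [-0.38562095 -0.74913097 -0.10739144]
leg yaw 4779 -0.8323405911493184 [-0.90820244 -0.71464011]
black 660 -0.7055116859508479 [-0.73298298 -0.64407799]
```

Call:
servo_tool([
  [-0.0007,0,0,0,0,-0.04],
  [-0.0014,0,0,0,0,-0.08],
  [-0.002,0,0,0,0,-0.12],
  [-0.002,0,0,0,0,-0.12],
])

```text
t: 12.07
position: [0.6198, -0.3052, 0.0285]
orientation: [-1.169, 2.916, 0.0]
force: [0.1, -0.8, 0.0]
width: -0.0003
grip_force: 0.3
```

Call:
servo_tool([
  [-0.0005,0,0,0,0,-0.03],
  [-0.001,0,0,0,0,-0.06],
  [-0.0015,0,0,0,0,-0.1],
  [-0.0015,0,0,0,0,-0.1],
])

```text
t: 12.4
position: [0.6209, -0.3042, 0.0285]
orientation: [-1.182, 2.911, 0.0]
force: [0.0, -0.4, -1.0]
width: -0.0001
grip_force: 0.3
```

Call:
servo_tool([
  [-0.0007,0,0,0,0,-0.04],
  [-0.0014,0,0,0,0,-0.08],
  [-0.002,0,0,0,0,-0.12],
  [-0.002,0,0,0,0,-0.12],
])

```text
t: 12.73
position: [0.6222, -0.303, 0.0286]
orientation: [1.196, -2.904, 0.001]
force: [-1.4, -1.2, 0.2]
width: -0.0001
grip_force: 0.8
```

```bash
python3 legyaw.py
```

```text
[ 0.62216822 -0.30302937] 0.028565551367637318 tool f -0.7892827110361695 force [-1.40294548 -1.1887983   0.20287104]
leg yaw 4773 -0.80585973525661 [-0.88090485 -0.70282465]
black 599 -0.693886907066306 [-0.73193003 -0.64009114]
```

Call:
servo_tool([
  [-0.0005,0,0,0,0,-0.03],
  [-0.001,0,0,0,0,-0.06],
  [-0.001,0,0,0,0,-0.06],
])

```text
t: 13.03
position: [0.6223, -0.3029, 0.0285]
orientation: [1.203, -2.9, 0.001]
force: [-3.1, -3.9, 1.9]
width: -0.0
grip_force: 2.4
```

Call:
servo_tool([
  [-0.0005,0,0,0,0,-0.03],
  [-0.001,0,0,0,0,-0.06],
  [-0.001,0,0,0,0,-0.06],
])

```text
t: 13.28
position: [0.6225, -0.3029, 0.0286]
orientation: [1.209, -2.896, 0.003]
force: [-4.1, -5.2, 1.3]
width: -0.0003
grip_force: 3.4
```

Call:
servo_tool([
  [-0.0005,0,0,0,0,0],
  [-0.001,0,0,0,0,0],
  [-0.001,0,0,0,0,0],
  [-0.001,0,0,0,0,0],
  [-0.001,0,0,0,0,0],
])

```text
t: 13.7
position: [0.6225, -0.3028, 0.0286]
orientation: [1.208, -2.895, 0.003]
force: [-5.0, -7.4, 0.7]
width: -0.0001
grip_force: 4.3
```

Call:
servo_tool([
  [0,0,0,0,0,0],
  [0,0,0,0,0,0],
  [0,0,0,0,0,0],
])

```text
t: 13.95
position: [0.6225, -0.3028, 0.0285]
orientation: [1.207, -2.895, 0.003]
force: [-5.3, -7.2, 1.0]
width: 0.0002
grip_force: 4.3
```

```bash
python3 legyaw.py
```

```text
[ 0.62250155 -0.30281718] 0.02852651626714227 tool f -0.7805683693559411 force [-5.31883149 -7.18426884  1.03333912]
leg yaw 4760 -0.8026603745415648 [-0.87891234 -0.70002529]
black 589 -0.6940218904779211 [-0.73151516 -0.63915556]
```

Call:
servo_tool([
  [0.001,0,0,0,0,0],
  [0.003,0,0,0,0,0],
  [0.006,0,0,0,0,0],
  [0.012,0,0,0,0,0],
  [0.025,0,0,0,0,0],
])

```text
t: 14.42
position: [0.6074, -0.3174, 0.0284]
orientation: [-1.214, 2.896, 0.001]
force: [1.2, 0.3, 0.1]
width: 0.0003
grip_force: 0.0
```

Call:
servo_tool([
  [0.02,0,-0.02,0,0,0],
  [0.04,0,-0.06,0,0,0],
  [0.05,0.01,-0.1,0,0,0],
  [0.06,0.04,-0.135,0,0,0],
  [0.08,0.07,-0.16,0,0,0],
])

```text
t: 14.83
position: [0.51, -0.3294, 0.1853]
orientation: [-1.211, 2.895, -0.006]
force: [0.7, -0.0, 0.9]
width: 0.0003
grip_force: 0.0
```

Call:
servo_tool([
  [0.02,0.03,-0.02,0,0,0],
  [0.02,0.03,-0.02,0,0,0],
  [0.02,0.03,-0.02,0,0,0],
], fingers=0)

```text
t: 15.08
position: [0.4729, -0.3219, 0.2042]
orientation: [-1.209, 2.897, -0.005]
force: [0.2, -0.2, -0.9]
width: 0.0357
grip_force: 0.0
```

```bash
cat > meas.py <<'E'
from arc import *
s,p,y=state();im,d=ctrl.snapshot('wrist');C=wcloud(s,d);cv2.imwrite('pics/w4.png',im)
print(p,s['position'][2],y,s['force'],s['q'])
q=C-[*H,0];r=np.hypot(q[...,0],q[...,1])
T=C[hue(im,3,20,150,60)&(C[...,2]>.066)&(C[...,2]<.078)&(r<.22)&(r>.15)]
c=ext(T[:,:2])[0];print('tab',len(T),c)
k=(C[...,2]>.075)&(C[...,2]<.106)&(r<.03);F=C[k];print('inner',len(F),ext(F[:,:2]),F[:,2].max())
e=np.array([np.cos(-.8),np.sin(-.8)]);m=H+.15*e
k=(C[...,2]>.075)&(C[...,2]<.106)&(np.hypot(C[...,0]-m[0],C[...,1]-m[1])<.025);G=C[k];print('legfork',len(G),ext(G[:,:2]),G[:,2].max())
a=ext(F[:,:2])[0];b=ext(G[:,:2])[0]
for n,x in (('tab',c),('fork',b)): print(n,np.hypot(*(x-a)),np.arctan2(*(x-a)[::-1]))
E
python3 meas.py
```

```text
[ 0.47287158 -0.32186983] 0.20419697828211755 -2.351212153512427 [ 0.19150705 -0.21529458 -0.89019007] [-7.10997920e-01  1.78066490e-01 -1.42698605e-01  1.24617090e+00
  6.43018958e-04 -1.50137545e+00]h.py:20: RuntimeWarning: Mean of empty slice.
  c=P.mean(0);w,v=np.linalg.eigh(np.cov((P-c).T));return c,v[:,-1]
  ret = um.true_divide(
  avg = a.mean(axis, **keepdims_kw)
h.py:20: RuntimeWarning: Degrees of freedom <= 0 for slice
  c=P.mean(0);w,v=np.linalg.eigh(np.cov((P-c).T));return c,v[:,-1]
  c *= np.true_divide(1, fact)
  c *= np.true_divide(1, fact)
Traceback (most recent call last):
  File "meas.py", line 6, in <module>
    c=ext(T[:,:2])[0];print('tab',len(T),c)
      ~~~^^^^^^^^^
  File "h.py", line 22, in ext
    c,v=pca(P);t=(P-c)@v;lo,hi=np.percentile(t,[.5,99.5]);return c+v*(lo+hi)/2,np.arctan2(v[1],v[0]),hi-lo
                               ~~~~~~~~~~~~~^^^^^^^^^^^^^
IndexError: index -1 is out of bounds for axis 0 with size 0
```

Call:
servo_tool([
  [-0.024,0.019,-0.01,0,0,1.3],
  [-0.048,0.038,-0.02,0,0,2.6],
  [-0.072,0.057,-0.03,0,0,3.9],
  [-0.096,0.076,-0.04,0,0,5.2],
  [-0.12,0.095,-0.045,0,0,6.5],
])

```text
t: 15.55
position: [0.4913, -0.168, 0.2466]
orientation: [0.344, -3.123, -0.001]
force: [-0.0, -0.0, 1.0]
width: 0.0852
grip_force: 0.0
```

Call:
servo_tool([
  [0,0,0,0,0,1.3],
  [0,0,0,0,0,2.6],
  [0,0,0,0,0,3.9],
  [0,0,0,0,0,5.2],
  [0,0,0,0,0,6.2],
])

```text
t: 15.97
position: [0.4908, -0.1687, 0.2452]
orientation: [-0.501, -3.099, -0.002]
force: [0.6, -0.1, 0.2]
width: 0.0853
grip_force: 0.0
```

Call:
servo_tool([
  [0,0,0,0,0,0],
  [0,0,0,0,0,0],
  [0,0,0,0,0,0],
])

```text
t: 16.22
position: [0.4905, -0.169, 0.246]
orientation: [-0.491, -3.101, -0.001]
force: [-0.6, -0.3, 0.1]
width: 0.0854
grip_force: 0.0
```

```bash
python3 meas.py 2>&1 | tail -8; python3 legyaw.py
```

```text
[ 0.49049191 -0.16904513] 0.24603873419104963 2.827399561448278 [-0.58218414 -0.27884548  0.05883734] [-4.56663449e-01  6.73298237e-02 -1.80868393e-01  1.32420497e+00
  1.93916874e-04 -1.42470184e-01]
tab 135 [ 0.62647985 -0.28621495]
inner 336 (array([ 0.49781416, -0.15355073]), np.float64(1.0766802772283404), np.float64(0.04116713710567793)) 0.10229062142961176
legfork 250 (array([ 0.60238954, -0.25995372]), np.float64(-2.3760796320612942), np.float64(0.04035148606882338)) 0.10181380288089092
tab 0.1848097833396854 -0.8006976780109646
fork 0.1491898338954211 -0.7940605027404551
[ 0.49043391 -0.16910143] 0.24629746388546428 tool f 4.397655900878944 force [-0.32835147  0.02825266  0.3376267 ]
leg yaw 1306 -0.789579875788738 [-0.87406592 -0.6888128 ]
black 162 -0.680049966022122 [-0.72319692 -0.63204071]
```

View pics/w4.png

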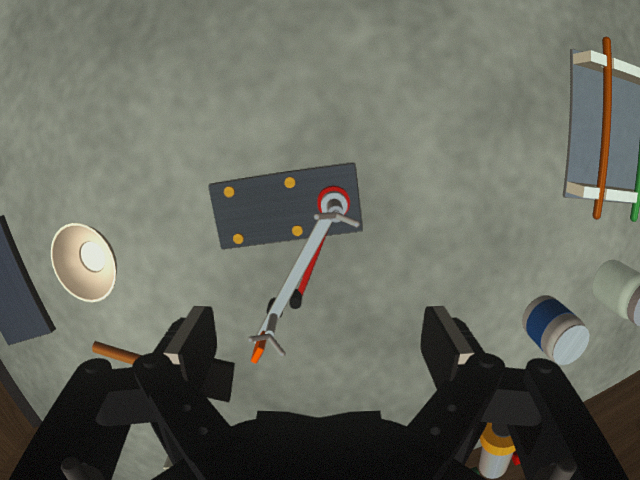

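The wrist view shows the leg lying against the black bumper at (296,298) px, with forks at (338,215) and (268,343) and the amber rod from (606,40) to (597,215). I measure leg yaw at -0.798, so the rod's target centre is (0.550,-0.207). Next is the cradle.

Call:
servo_tool([
  [0.011,0.036,0,0,0,0],
  [0.022,0.072,0,0,0,0],
  [0.033,0.108,0,0,0,0],
  [0.044,0.144,0,0,0,0],
  [0.054,0.18,0,0,0,0],
])

```text
t: 16.73
position: [0.4948, 0.0202, 0.2472]
orientation: [0.495, 3.102, 0.0]
force: [0.1, 0.5, -0.4]
width: 0.0858
grip_force: 0.0
```

Call:
servo_tool([
  [0.011,0.036,0,0,0,0],
  [0.022,0.072,0.01,0,0,0],
  [0.033,0.108,0.02,0,0,0],
  [0.044,0.144,0.03,0,0,0],
  [0.054,0.178,0.04,0,0,0.1],
])

```text
t: 17.15
position: [0.4989, 0.2068, 0.2069]
orientation: [0.507, 3.1, 0.001]
force: [0.9, -0.3, -0.2]
width: 0.0855
grip_force: 0.0
```

Call:
servo_tool([
  [0,0,0,0,0,0],
  [0,0,0,0,0,0],
  [0,0,0,0,0,0],
])

```text
t: 17.4
position: [0.499, 0.2045, 0.207]
orientation: [-0.507, -3.1, 0.001]
force: [-0.0, -0.0, -0.6]
width: 0.0855
grip_force: 0.0
```

```bash
cat > rod.py <<'E'
from arc import *
s,p,y=state();im,d=ctrl.snapshot('wrist');C=wcloud(s,d);cv2.imwrite('pics/w5.png',im)
print(p,s['position'][2],y,s['q'],ctrl.spot_in('wrist','amber_rod_c')[:1])
k=hue(im,3,20,120,40)&(np.hypot(C[...,0]-.5,C[...,1]-.205)<.14)&(C[...,2]>.03)&(C[...,2]<.055)
A=C[k];c,a,L=ext(A[:,:2]);a%=np.pi;print('amber',len(A),c,a,L,np.percentile(A[:,2],[5,50,95]))
print('rel',rel(p,y,c,a))
k=(C[...,2]>s['position'][2]+.01)&(np.hypot(C[...,0]-p[0],C[...,1]-p[1])<.1)
F=C[k];z=np.sort(F[:,2]);print('tip z low',z[[5,50,200]],'offset',z[50]-s['position'][2])
E
python3 rod.py
```

```text
[0.49902906 0.20452834] 0.2070385305582954 2.817516429776134 [ 2.69404535e-01  1.21653959e-01 -2.02886251e-01  1.24657909e+00
 -5.26123167e-04  5.93480852e-01] [{'bbox': [312.7, 82.1, 18.0, 241.0], 'conf': 0.86}]
amber 2741 [0.49688235 0.20845854] 2.816675875010398 0.2327011136841049 [0.04268077 0.04524427 0.04689414]
rel [0.0033, 0.003, np.float64(0.01)]
tip z low [0.25106857 0.25226446 0.2545426 ] offset 0.045225931142095555
```

Call:
servo_tool([
  [0.001,0.001,0.035,0,0,0],
  [0.002,0.002,0.07,0,0,0],
  [0.003,0.003,0.105,0,0,0],
  [0.003,0.003,0.135,0,0,0],
  [0.003,0.003,0.16,0,0,0],
])

```text
t: 17.92
position: [0.4967, 0.2067, 0.0454]
orientation: [-0.512, -3.099, 0.001]
force: [-0.0, -0.7, 0.1]
width: 0.0855
grip_force: 0.0
```

```bash
python3 rod.py
```

```text
[0.49667179 0.20671597] 0.045446412489076625 2.8141413616967013 [ 2.74316928e-01  2.56955698e-01 -4.05981430e-01  9.08842113e-01
 -1.74547545e-04  6.01768056e-01] [{'bbox': [308.3, 41.4, 27.8, 374.2], 'conf': 0.9}]
amber 8302 [0.48491375 0.21251357] 2.816763757609614 0.20713348624677325 [0.04259049 0.04527443 0.04678091]
rel [0.013, 0.0017, np.float64(-0.03)]
tip z low [0.08921487 0.09081429 0.09296322] offset 0.0453678817448395
```

Call:
servo_tool([
  [0,0.001,0.013,0,0,0],
  [0,0.0015,0.026,0,0,0],
  [0,0.0015,0.039,0,0,0],
  [0,0.0015,0.049,0,0,0],
  [0,0.0015,0.055,0,0,0],
])

```text
t: 18.43
position: [0.4988, 0.2094, -0.0072]
orientation: [0.51, 3.098, 0.001]
force: [-0.5, 0.4, -0.3]
width: 0.0851
grip_force: 0.0
```

Call:
servo_tool([
  [0,0,0,0,0,0],
  [0,0,0,0,0,0],
  [0,0,0,0,0,0],
  [0,0,0,0,0,0],
  [0,0,0,0,0,0],
], fingers=1)

```text
t: 18.85
position: [0.4983, 0.2101, -0.0072]
orientation: [0.508, 3.099, 0.001]
force: [0.2, 0.2, 0.2]
width: 0.0252
grip_force: 0.0
```

Call:
servo_tool([
  [0,0,0,0,0,0],
  [0,0,0,0,0,0],
  [0,0,0,0,0,0],
  [0,0,0,0,0,0],
  [0,0,0,0,0,0],
])

```text
t: 19.27
position: [0.4977, 0.2089, -0.0074]
orientation: [0.509, 3.1, -0.004]
force: [-1.1, -3.9, 5.7]
width: 0.0101
grip_force: 58.6
```

Call:
servo_tool([
  [0,0,-0.005,0,0,0],
  [0,0,-0.012,0,0,0],
  [0,0,-0.022,0,0,0],
  [0,0,-0.035,0,0,0],
  [0,0,-0.05,0,0,0],
])

```text
t: 19.68
position: [0.4975, 0.2104, 0.0429]
orientation: [-0.508, -3.1, -0.002]
force: [0.2, 0.5, -0.6]
width: 0.0102
grip_force: 58.6
```

Call:
servo_tool([
  [0,0,-0.015,0,0,0],
  [0,0,-0.03,0,0,0],
  [0,0,-0.045,0,0,0],
  [0,0,-0.055,0,0,0],
  [0,0,-0.06,0,0,0],
])

```text
t: 20.1
position: [0.4992, 0.2107, 0.1046]
orientation: [0.508, 3.097, 0.004]
force: [0.2, 0.3, -1.0]
width: 0.0099
grip_force: 58.6
```

Call:
servo_tool([
  [0,0,0,0,0,0],
  [0,0,0,0,0,0],
  [0,0,0,0,0,0],
])

```text
t: 20.35
position: [0.4969, 0.2097, 0.1012]
orientation: [-0.508, -3.099, 0.001]
force: [-0.8, -0.5, -1.6]
width: 0.0098
grip_force: 58.6
```

```bash
cat > held.py <<'E'
from arc import *
s,p,y=state();im,d=ctrl.snapshot('wrist');C=wcloud(s,d);cv2.imwrite('pics/w6.png',im)
print(p,s['position'][2],y,s['width'],s['grip_force'],s['force'])
M=R.from_rotvec(s['orientation']).as_matrix();Q=(C-s['position'])@M
k=hue(im,3,20,120,40)&(abs(Q[...,1])<.03)&(abs(Q[...,0])<.16)&(Q[...,2]>-.08)&(Q[...,2]<.0)
A=Q[k];print('rod pts tool frame',len(A),A[:,0].min(),A[:,0].max())
for lo in np.arange(.0,.13,.02):
    B=A[(A[:,0]>=lo)&(A[:,0]<lo+.02)]
    if len(B)>20: print(round(lo+.01,2),np.round([np.median(B[:,1]),np.percentile(B[:,2],3)],4))
t,_=ctrl.snapshot('side');cv2.imwrite('pics/s6.png',t)
E
python3 held.py
```

```text
[0.49688453 0.20974324] 0.10119982939597907 2.816449486475527 0.00975308882429306 58.550838232040405 [-0.76031815 -0.53454952 -1.61505113]
rod pts tool frame 12944 -0.04317996172622554 0.11855152045771147
0.01 [ 0.0005 -0.0544]
0.03 [ 0.0005 -0.0543]
0.05 [ 0.0005 -0.0542]
0.07 [ 0.0005 -0.0543]
0.09 [ 0.0005 -0.0543]
0.11 [ 0.0005 -0.0544]
```

Call:
servo_tool([
  [-0.008,-0.017,-0.005,0,0,0],
  [-0.02,-0.042,-0.01,0,0,0],
  [-0.033,-0.07,-0.015,0,0,0],
  [-0.047,-0.098,-0.02,0,0,0],
  [-0.061,-0.126,-0.02,0,0,0],
])

```text
t: 20.87
position: [0.5155, 0.0699, 0.1223]
orientation: [0.507, 3.1, 0.0]
force: [0.9, 0.0, -0.5]
width: 0.0097
grip_force: 58.6
```

Call:
servo_tool([
  [-0.013,-0.027,0,0,0,0.4],
  [-0.026,-0.053,0,0,0,0.8],
  [-0.038,-0.08,0,0,0,1.2],
  [-0.05,-0.103,0,0,0,1.6],
  [-0.061,-0.126,0,0,0,2],
])

```text
t: 21.28
position: [0.5323, -0.0693, 0.1212]
orientation: [-0.78, -3.042, -0.0]
force: [0.6, -0.3, -0.8]
width: 0.0101
grip_force: 58.6
```

```bash
python3 - <<'E'
from arc import *
s,p,y=state();print(p,s['position'][2],y,rel(p,y,np.array([.5498,-.2072]),2.3436))
E
```

```text
[ 0.53229539 -0.06931162] 0.12121823814345173 2.6395732510688807 [-0.0817, -0.1125, np.float64(3.39)]
```

Call:
servo_tool([
  [-0.02,-0.028,0,0,0,0.8],
  [-0.04,-0.056,0,0,0,1.6],
  [-0.058,-0.08,0,0,0,2.4],
  [-0.072,-0.1,0,0,0,3],
  [-0.082,-0.112,0,0,0,3.4],
])

```text
t: 21.7
position: [0.5508, -0.208, 0.1212]
orientation: [-1.225, -2.892, 0.001]
force: [0.6, 0.1, -0.9]
width: 0.0097
grip_force: 58.6
```

Call:
servo_tool([
  [0,0,0,0,0,0],
  [0,0,0,0,0,0],
  [0,0,0,0,0,0],
  [0,0,0,0,0,0],
])

```text
t: 22.03
position: [0.5506, -0.204, 0.1217]
orientation: [-1.215, -2.896, -0.001]
force: [0.0, 0.9, -0.7]
width: 0.0098
grip_force: 58.6
```

```bash
cat > above.py <<'E'
from arc import *
s,p,y=state();print(p,s['position'][2],y,rel(p,y,np.array([.5498,-.2072]),2.3436),s['force'])
im,d=ctrl.snapshot('wrist');cv2.imwrite('pics/w7.png',im);C=wcloud(s,d)
k=(C[...,2]>.075)&(C[...,2]<.106)&(np.hypot(C[...,0]-.4975,C[...,1]+.1535)<.03)&~hue(im,3,20,110,30);F=C[k]
M=R.from_rotvec(s['orientation']).as_matrix();Q=(F-s['position'])@M;print('inner fork, tool frame y range',len(F),Q[:,1].min(),Q[:,1].max(),'x',np.median(Q[:,0]),'z',F[:,2].max())
E
python3 above.py; python3 held.py | tail -6
```

```text
[ 0.55059437 -0.20402055] 0.12169814401153684 2.3469479525135966 [-0.0017, -0.0028, np.float64(0.04)] [ 0.03874065  0.9450693  -0.66067796]
inner fork, tool frame y range 430 -0.022041618845407368 0.01791762752258518 x 0.07023681571390797 z 0.10278938053514852
0.01 [ 0.0003 -0.0543]
0.03 [ 0.0003 -0.0542]
0.05 [ 0.0003 -0.0542]
0.07 [ 0.0003 -0.0543]
0.09 [ 0.0003 -0.0544]
0.11 [ 0.0003 -0.0544]
```

View pics/w7.png

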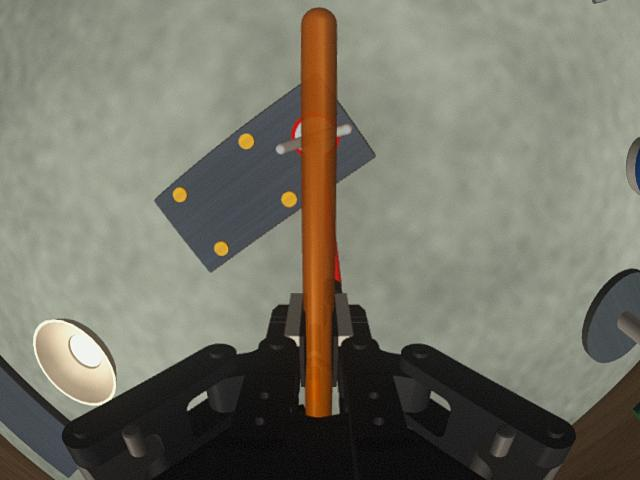

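The wrist view shows the rod held level along the leg and over the inner fork, whose tips are at (280,149) and (347,130) px. It is about 2.5 mm off laterally, so I'll correct that and lower it.

Call:
servo_tool([
  [-0.001,-0.0025,0.005,0,0,0],
  [-0.001,-0.0025,0.015,0,0,0],
  [-0.001,-0.0025,0.028,0,0,0],
  [-0.001,-0.0025,0.04,0,0,0],
  [-0.001,-0.0025,0.05,0,0,0],
])

```text
t: 22.6
position: [0.549, -0.2075, 0.0701]
orientation: [-1.217, -2.894, -0.0]
force: [-0.5, -0.3, -0.6]
width: 0.0096
grip_force: 58.6
```

Call:
servo_tool([
  [0,0,0.003,0,0,0],
  [0,0,0.005,0,0,0],
  [0,0,0.007,0,0,0],
  [0,0,0.009,0,0,0],
  [0,0,0.01,0,0,0],
])

```text
t: 23.02
position: [0.5504, -0.2082, 0.0624]
orientation: [1.218, 2.895, -0.0]
force: [1.0, 0.4, -1.1]
width: 0.0096
grip_force: 58.6
```

Call:
servo_tool([
  [0,0,0,0,0,0],
  [0,0,0,0,0,0],
])

```text
t: 23.18
position: [0.5503, -0.2081, 0.0625]
orientation: [1.218, 2.895, -0.0]
force: [-0.2, 0.6, -1.1]
width: 0.0097
grip_force: 58.6
```

```bash
python3 above.py; python3 held.py | tail -6
```

```text
[ 0.55026958 -0.20813082] 0.062461907567395496 2.345164039989701 [0.001, 0.0003, np.float64(0.02)] [-0.15423904  0.60587816 -1.08794465]
inner fork, tool frame y range 1136 -0.019351936088542607 0.02121965384363993 x 0.07555708783690858 z 0.10293255527367404
0.01 [ 0.0003 -0.0544]
0.03 [ 0.0003 -0.0542]
0.05 [ 0.0003 -0.0542]
0.07 [ 0.0003 -0.0544]
0.09 [ 0.0003 -0.0543]
0.11 [ 0.0003 -0.0543]
```

Call:
servo_tool([
  [0,0.0005,0.003,0,0,0],
  [0,0.0005,0.006,0,0,0],
  [0,0.0005,0.009,0,0,0],
  [0,0.0005,0.011,0,0,0],
  [0,0.0005,0.012,0,0,0],
])

```text
t: 23.75
position: [0.5499, -0.2074, 0.0494]
orientation: [-1.218, -2.895, -0.0]
force: [-0.2, -0.3, -1.3]
width: 0.0098
grip_force: 58.6
```

Call:
servo_tool([
  [0,0,0.001,0,0,0],
  [0,0,0.002,0,0,0],
  [0,0,0.003,0,0,0],
  [0,0,0.003,0,0,0],
])

```text
t: 24.08
position: [0.5503, -0.2076, 0.0469]
orientation: [-1.218, -2.896, -0.0]
force: [-0.2, 0.1, -1.5]
width: 0.0097
grip_force: 58.6
```

Call:
servo_tool([
  [0,0,0.0007,0,0,0],
  [0,0,0.0014,0,0,0],
  [0,0,0.0014,0,0,0],
])

```text
t: 24.33
position: [0.5503, -0.2076, 0.0456]
orientation: [-1.218, -2.896, -0.0]
force: [-0.4, -0.8, -0.7]
width: 0.01
grip_force: 58.6
```

Call:
servo_tool([
  [0,0,0.0005,0,0,0],
  [0,0,0.001,0,0,0],
  [0,0,0.001,0,0,0],
])

```text
t: 24.58
position: [0.5503, -0.2076, 0.0446]
orientation: [-1.218, -2.896, -0.0]
force: [-0.9, -0.5, -1.1]
width: 0.0099
grip_force: 58.6
```

Call:
servo_tool([
  [0,0,0.0005,0,0,0],
  [0,0,0.001,0,0,0],
  [0,0,0.001,0,0,0],
])

```text
t: 24.83
position: [0.5505, -0.2077, 0.0441]
orientation: [1.218, 2.895, -0.0]
force: [-1.1, 0.8, 2.6]
width: 0.0097
grip_force: 58.9
```

Call:
servo_tool([
  [0,0,0.0005,0,0,0],
  [0,0,0.0008,0,0,0],
  [0,0,0.0008,0,0,0],
])

```text
t: 25.08
position: [0.5505, -0.2077, 0.0439]
orientation: [1.218, 2.895, -0.0]
force: [-2.6, 1.9, 7.0]
width: 0.0097
grip_force: 59.3
```

Call:
servo_tool([
  [0,0,-0.0006,0,0,0],
  [0,0,-0.0006,0,0,0],
])

```text
t: 25.25
position: [0.5505, -0.2077, 0.044]
orientation: [1.218, 2.895, -0.0]
force: [-1.6, 1.3, 4.0]
width: 0.0098
grip_force: 59.1
```

Call:
servo_tool([
  [0,0,0,0,0,0],
  [0,0,0,0,0,0],
  [0,0,0,0,0,0],
  [0,0,0,0,0,0],
  [0,0,0,0,0,0],
], fingers=0.6)

```text
t: 25.67
position: [0.5502, -0.2076, 0.0431]
orientation: [-1.218, -2.895, -0.0]
force: [-0.1, 0.8, -0.1]
width: 0.0341
grip_force: 0.0
```

```bash
python3 held.py
```

```text
[ 0.55022153 -0.2075601 ] 0.0431381209824279 2.3451911273652213 0.034141225941229515 0.0 [-0.09741594  0.84228343 -0.09423467]
rod pts tool frame 13338 -0.042239146738175914 0.11875554474218651
0.01 [ 0.0003 -0.0553]
0.03 [ 0.0003 -0.0553]
0.05 [ 0.0003 -0.0554]
0.07 [ 0.0006 -0.0555]
0.09 [ 0.0006 -0.0556]
0.11 [ 0.0006 -0.0556]
```

Call:
servo_tool([
  [0,0,-0.006,0,0,0],
  [0,0,-0.018,0,0,0],
  [0,0,-0.035,0,0,0],
  [0,0,-0.06,0,0,0],
  [0,0,-0.09,0,0,0],
])

```text
t: 26.18
position: [0.5492, -0.207, 0.134]
orientation: [-1.217, -2.893, -0.0]
force: [0.5, 0.4, 0.3]
width: 0.0337
grip_force: 0.0
```

Call:
servo_tool([
  [0,0,-0.03,0,0,0],
  [-0.02,0,-0.06,0,0,0],
  [-0.05,0,-0.09,0,0,0],
  [-0.08,0,-0.11,0,0,0],
  [-0.08,0,-0.11,0,0,0],
])

```text
t: 26.6
position: [0.6128, -0.2703, 0.2511]
orientation: [1.214, 2.88, -0.004]
force: [1.7, -0.7, 0.7]
width: 0.0341
grip_force: 0.0
```

Call:
servo_tool([
  [0,0,0,0,0,0],
  [0,0,0,0,0,0],
  [0,0,0,0,0,0],
])

```text
t: 26.85
position: [0.6049, -0.2637, 0.2424]
orientation: [-1.217, -2.893, -0.001]
force: [-0.2, 0.1, -0.6]
width: 0.0339
grip_force: 0.0
```

```bash
python3 - <<'E'
from arc import *
s,p,y=state();im,d=ctrl.snapshot('wrist');C=wcloud(s,d);cv2.imwrite('pics/w8.png',im);print(p,s['position'][2])
k=hue(im,3,20,120,40)&(C[...,2]>.08)&(C[...,2]<.11)&(np.hypot(C[...,0]-.55,C[...,1]+.207)<.14);A=C[k]
c,a,L=ext(A[:,:2]);a=(a+np.pi/2)%np.pi-np.pi/2;v=c-[.4975,-.1535];u=np.array([np.cos(-.798),np.sin(-.798)])
print('rod',c,a,L,np.percentile(A[:,2],[50,97]),'in leg frame',v@u,v@[-u[1],u[0]])
T=C[hue(im,3,20,150,60)&(C[...,2]>.06)&(C[...,2]<.075)&(np.hypot(C[...,0]-.627,C[...,1]+.287)<.04)];print('tab',len(T),T.mean(0) if len(T) else '')
t=A@[*u,0];
for lo in np.linspace(t.min(),t.max(),7)[:-1]:
    B=A[(t>lo)&(t<lo+.04)];print(round(float(lo),3),round(float(np.percentile(B[:,2],95)),4))
E
```

```text
[ 0.60485806 -0.26369227] 0.24244046065662972
rod [ 0.55131247 -0.20828748] -0.7987759277291313 0.230413153212578 [0.09673422 0.09860424] in leg frame 0.0767943542166066 0.00027830606739435055
tab 0 
0.417 0.0986
0.456 0.0986
0.495 0.0984
0.534 0.0983
0.574 0.0982
0.613 0.0982
```

View pics/w8.png

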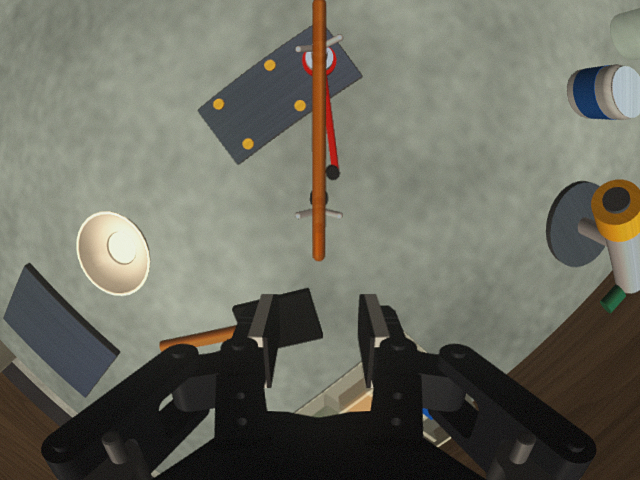

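The wrist view shows the rod lying across both forks at (318,45) and (318,213) px. It measures level, along the leg to within 0.001 rad, centred 77 mm from the hinge with its axis at about 92 mm. The gripper is clear, so I'm handing in.

```bash
python3 -c "
from bench import ctrl
print(ctrl.hand_in())"
```

```text
the job is handed in; nothing more can be done
None
```

I pressed the leg against its stop at about 9 N for over half a second and laid the amber rod level in both forks, 77 mm from the hinge; the job is handed in, but no verdict came back and I could not measure whether the leg still touches its stop.

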